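Seal the lunch boxes and pack the delivery case

TASK

Get the lunch boxes ready for delivery: slide every box in turn under the bench press so that the red plug in its lid is right below the pin, and push the press lever down until the plug is fully home. Pack each sealed box flat into a compartment of its own in the orange case, then shut the case's lid and swing the hasp down flat over the catch on its front. Keep the boxes upright and leave everything else where it stands.

Things in the scene. Friction and masses are not known exactly. Their poses are not given: they have to be found in the camera images.
- box1: Filled lunch box, white with green lid, 150 long x 54 wide (lid 58) x 42 mm high, about 0.25 kg; one of three alike, some may be absent. Origin: centre of its underside; x along its length, z up. A green upright grip rib on the lid, centred at x = -12 mm, is 50 long (along x), 14 thick, 22 mm tall: its top is 64 mm above the underside.
- plug1 (a joint): How far the red seal plug (12 mm across) of box1 has been pushed down, m: 0 at first (its top 2 mm below the collar's mouth), 0.008 fully home. It moves stiffly (about 7 N) and stays where it is left.
- box2: As box1, same frame. All: near the +x end a white collar 26 mm across rises 6 mm above the lid round a well 14 mm wide (too narrow for a finger) that holds the red seal plug. This spot is centred at x = +62, y = 0 mm, its mouth 48 mm above the underside; it must come under the press pin.
- plug2 (a joint): How far the red seal plug (12 mm across) of box2 has been pushed down, m: 0 at first (its top 2 mm below the collar's mouth), 0.008 fully home. It moves stiffly (about 7 N) and stays where it is left.
- box3: As box1 and box2, same shape and frame.
- plug3 (a joint): How far the red seal plug (12 mm across) of box3 has been pushed down, m: 0 at first (its top 2 mm below the collar's mouth), 0.008 fully home. It moves stiffly (about 7 N) and stays where it is left.
- press: Blue bench press, fixed. Origin on the worktop right under the pin; x runs from its open front (-x, robot side) to its column, z up. Steel bed 8 mm thick, x = -160 to +85 mm, 110 mm wide. Column from x = +50 mm. The head over the pin spans x = -12 to +58 mm, 125 to 185 mm high, 44 mm wide. The lever is on the +y side.
- pin_tip (a point): Lower end of the steel press pin, 6 mm across, below a 15 mm square ram; 68 mm above the worktop (60 above the bed) with the lever up. It moves straight down 27.5 mm per radian of lever, 22 mm in all, which leaves a plug under it fully home.
- lever (a joint): Lever of the press, rad: 0 up (where a spring returns it), 0.8 fully down at its stop. The lever turns about a horizontal shaft along the press's y, at x = +30, z = 155 mm of the press; pushing its knob down takes 3 to 7 N.
- lever_knob (a point): Centre of the black ball knob (32 mm across) at the lever's end, 160 mm from the shaft, 110 mm to the +y side of the pin; with the lever up it is 101 mm in front (-x) of the pin and 247 mm high, with it fully down 127 mm in front and 125 mm high.
- case: Orange delivery case, fixed, open on top, 178 (x) x 212 (y) x 76 mm high, walls and floor 5 mm. Origin: centre of its underside; its front with the catch faces -x, the hinge is at +x. Two low dividers (4 mm thick, 22 mm above the floor) at y = -34 and +34 mm make three compartments, each 168 x 65 mm, along x, centred at y = -68, 0 and +68 mm.
- lid (a joint): Lid of the case, rad: 0 shut, 1.6 to 1.8 at the start (standing open). Stiff hinge: it stays where it is left; moving it takes up to 7 N at its edge.
- lid_hinge (a point): Middle of the lid's hinge line (along the case's y) at the top of the case's far wall; the lid is a plate 178 mm from hinge to front edge, 212 wide, 8 mm thick above that line; it opens upwards, its front edge swinging up and away from the robot.
- hasp (a joint): Hasp strap on the middle of the lid's front edge, rad, measured from the lid: 0 stands square up from the lid's outer face, 1.57 points straight on from the lid's edge, 3.14 hangs flat over the catch on the case's front when the lid is shut (fastened). Stiff: stays where it is left; under 2 N at its end moves it.
- hasp_hinge (a point): The hasp's hinge axis (along the case's y), 6 mm in front of the lid's front edge, at mid-thickness of the lid; 80 mm above the worktop with the lid shut.
- hasp_end (a point): Free end of the steel hasp strap, 56 mm from its hinge; the strap is 26 mm wide and 4 mm thick, its middle plane 3 mm off the hinge axis on the side it closes towards.
- spice: Bystander: small amber spice jar, 48 mm across, 85 mm tall. Origin under its centre.
- glass: Bystander: green drinking glass, 68 mm across, 85 mm tall. Origin under its centre.
Mind the look-alikes: they are no part of the job. What is shaped like the box3 but black is not meant.

How it is judged:
On the way, in this order (a step that is already met when the one before it is completed fails the run):
1. the plug of every box present is fully home (value of joint each of plug1, plug2, plug3 above 0.0065 m), for 0.2 s.
2. every box present lies flat in the case (x of box1 in the frame of case between -0.025 and 0.025 m and y of box1 in the frame of case between -0.085 and 0.085 m and z of each of box1, box2, box3 in the frame of case below 0.012 m and angle between each of box1, box2, box3's own z axis and vertical below 0.12 rad and x of box2 in the frame of case between -0.025 and 0.025 m and y of box2 in the frame of case between -0.085 and 0.085 m and x of box3 in the frame of case between -0.025 and 0.025 m and y of box3 in the frame of case between -0.085 and 0.085 m), for 0.2 s.
3. the lid is shut over them (all of step 2 and value of joint lid below 0.05 rad), for 0.2 s.
At the end, for the whole second after the job is handed in: Every box present has its plug pushed in at least 6.5 mm of 8, lies flat (within 0.12 rad) and at rest on the floor of a compartment of the case; the lid is shut (within 0.05 rad) and the hasp hangs flat over the catch (at least 2.95 of 3.14 rad) (all of step 1 and all of step 3 and value of joint hasp above 2.95 rad and linear speed of each of box1, box2, box3 below 0.02 m/s); the robot touches nothing.
It fails at once if a bystander is knocked over (angle between any of spice, glass's own z axis and vertical above 0.6 rad).
It fails at once if a bystander is shoved more than 5 cm (distance of any of spice, glass from where it was at the start of the episode above 0.05 m).
It fails at once if a lunch box is tipped over (angle between any of box1, box2, box3's own z axis and vertical above 0.8 rad).
Of box1, box2, box3 only 2 to 3 are there at a start; the rules pass over those that are not, and their reading is None.
At some moment in a run one of box1, box2, box3 may be knocked a few centimetres aside while the robot is not near it.
It also fails if it takes over 210 s, if anything falls off the work surface, if the arm or the gripper's body presses on something with over 40 N, if the wrist force passes 120 N, or if a joint passes its speed limit or range.

ROBOT

A 6-joint arm with a two-finger parallel gripper is mounted at the origin on the work surface. World frame = base frame: x ahead of the robot, y to its left, z up, the work surface at z = 0. Lengths are in m, angles in rad, forces in N, time in s.
With the tool pointing down it reaches from about 0.325 to 0.775 m from the base axis. Payload 5.5 kg.
Tool frame: the origin (TCP) lies midway between the tips of the shut fingers; the grasp point (between the pads) lies 19 mm behind it; z points along the fingers, y is the line along which they close (so a half turn about z gives the same grasp; the last joint's range is limited). The gripper opens to 85 mm and grips with 20 to 120 N. Pads are 22 mm wide; open, the fingers measure 114 mm over their backs; the gripper's body (76 mm by 85 mm) begins 54 mm behind the grasp point. The pads swing forward as they close: fully open they stand 13 mm farther back than shut.
Start: joints at [1.061, 0.091, 1.231, -0, 1.82, -0.057], TCP at [0.262, 0.54, 0.231] pointing down, gripper open.
Joint ranges: [-2.87, 2.87], [-0.86, 2.18], [0.17, 2.46], [-1.51, 4.65], [0.06, 2.69], [-2.65, 2.65]. Speed limits (rad/s): [2.57, 2.57, 3.01, 3.14, 3.14, 3.14].

INTERFACE

Orientations are given as a 3x3 rotation matrix whose columns are the frame's x, y, z axes.
In Python, from station import arm gives the robot as it stands. The module is installed in compiled form; this text tells all that it offers. Calls block until the motion is done:
- arm.goto(position, orientation): joint-space move of the TCP to a pose.
- arm.line_to(position, attitude=None, speed=0.15, guard=None): straight line of the TCP; attitude=None keeps the orientation; speed is the mean speed in m/s. With guard (N) it stops when the force on the tool has changed by that much, and returns True; else False.
- arm.move_j(angles): joint-space move.
- arm.gripper_to(opening, grip_force=None): opening from 0.0 (shut) to 1.0 (fully open); grip_force is the grip in N (None keeps the last); returns when the fingers have stopped.
- arm.hold(seconds).
- arm.inverse_kinematics(position, orientation): joint angles nearest the present ones, or None.
- arm.get_state(): the state.
- arm.read_camera(name): name is "scene" or "top" or "wrist"; returns the picture (480x640x3 uint8, red, green, blue); there is no depth.
- arm.camera_model(name): a dict with "K" (3x3 intrinsics, pixels), "k1" (the pictures are not rectified: a ray, as slopes to the right and down, at radius r is drawn at 1 + k1 r^2 times it, then the intrinsics apply), "rvec" (rotation vector, rad) and "tvec" (3), from world to camera coordinates, as OpenCV has them; the wrist camera has in their place "tool_from_camera" (4x4, takes a point from camera to tool coordinates, whose origin is the TCP and whose axes are the flange's). Camera axes: x right, y down, z forward; pixel columns grow to the right and rows downward; lengths in m; the calibration is good to about 2 mm. A picture is of the moment at which its call begins: read the wrist's pose just before it. camera_model takes no time and is no camera call.
A pose or a line that the arm cannot do raises arm.Unreachable and nothing moves.
- arm.close_job(): hands the job in; it is judged then, once.
The state is a dict: "time_s": time; "joint_positions": joint angles; "qvel": joint speeds; "tau": joint torques, N m; "position": TCP position; "tcp_rot": TCP orientation; "wrist_force": force on the tool from outside, world axes, zero at the start; "moment": the same for the moment, N m; "gripper_width": opening from 0.0 (shut) to 1.0 (fully open); "grasp_force": force on a finger pad.
Only numpy, scipy, OpenCV 4.12 (cv2) and the standard library are available. Lean on these libraries where they do the work, as an engineer would, in place of code of your own. Each camera call takes 0.05 s, during which the arm holds its last target. There are 200 camera calls.

## Working session

There is one attempt and no reset: what is moved stays moved. The work goes in short steps, each a Python script; the robot and the scene stay as the last script left them, time stands still between calls to the robot, and variables do not carry over. Pictures are saved under pics/ and viewed, at most 17 in all, crops included, and the job is handed in when it is done.

```bash
mkdir -p pics; python3 - <<'E'
from station import arm
import cv2
for n in ("scene","top"):
    cv2.imwrite(f"pics/{n}0.png",arm.read_camera(n)[:,:,::-1]); print(n,arm.camera_model(n))
print(arm.camera_model("wrist")); print(arm.get_state())
E
```

```text
scene {'K': array([[467.15248461,   0.        , 325.71538755],
       [  0.        , 467.15248461, 243.20933894],
       [  0.        ,   0.        ,   1.        ]]), 'k1': -0.10616417241985397, 'rvec': array([ 2.11155541,  0.64543441, -0.30925264]), 'tvec': array([-0.35020322, -0.04015537,  1.66419505])}
top {'K': array([[503.29209988,   0.        , 321.33632656],
       [  0.        , 503.29209988, 248.16466617],
       [  0.        ,   0.        ,   1.        ]]), 'k1': -0.07480092763906272, 'rvec': array([ 2.19958845, -2.16175303,  0.10651385]), 'tvec': array([-0.08003053,  0.47434013,  1.49793432])}
{'K': array([[394.1824065 ,   0.        , 318.44641567],
       [  0.        , 394.1824065 , 236.50491915],
       [  0.        ,   0.        ,   1.        ]]), 'k1': -0.02808362024173215, 'tool_from_camera': array([[ 1.77535070e-03, -9.65897662e-01, -2.58918045e-01,
         6.62301179e-02],
       [ 9.99998138e-01,  1.51907426e-03,  1.18986343e-03,
        -5.35817653e-05],
       [-7.55970565e-04, -2.58919676e-01,  9.65898561e-01,
        -1.41721055e-01],
       [ 0.00000000e+00,
[... 170 characters left out ...]
5,
        1.81977804e+00, -5.67070728e-02]), 'qvel': array([ 0.00040226, -0.00246335, -0.00345041,  0.00166185, -0.00084579,
        0.00011913]), 'tau': array([ 2.75224505e-03, -4.60208237e+01, -4.19220793e+01, -2.35995867e-04,
        1.05008544e-02, -9.71742196e-06]), 'position': array([0.26236456, 0.53932972, 0.23025362]), 'tcp_rot': array([[-8.99233288e-01,  4.37468536e-01, -8.80018105e-04],
       [ 4.37469402e-01,  8.99232022e-01, -1.51428805e-03],
       [ 1.28887085e-04, -1.74667921e-03, -9.99998466e-01]]), 'wrist_force': array([ 0.451339  , -0.29529838, -0.36268635]), 'moment': array([ 0.02432017,  0.00876207, -0.01127712]), 'grasp_force': 0.0, 'gripper_width': 0.9977228346927489}
```

View pics/scene0.png

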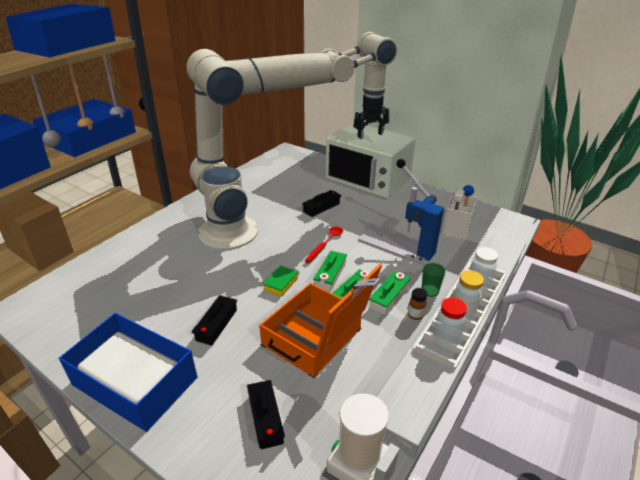

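View pics/top0.png

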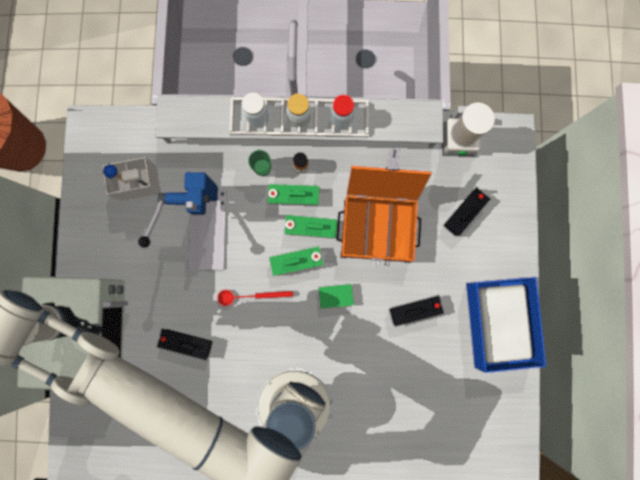

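Top view: the three green-lidded boxes with red plugs are at (293,195), (311,226) and (297,261). Look-alikes are the black boxes at (184,344), (416,310), (467,212) and the green/yellow sponge at (336,296). The press head is at (197,193) with its knob at (144,241). The case is at (380,225) with the lid standing at (388,183) and the hasp at (394,158). The glass is at (260,162) and the spice jar at (300,161).

```bash
cat > h.py <<'E'
from station import arm
import numpy as np, cv2
def cam(name, st=None):
    m=arm.camera_model(name); d=np.array([m["k1"],0,0,0,0.])
    if "rvec" in m:
        R=cv2.Rodrigues(m["rvec"])[0]; C=-R.T@m["tvec"]; Rw=R.T
    else:
        st=st or arm.get_state(); T=m["tool_from_camera"]
        Rw=st["tcp_rot"]@T[:3,:3]; C=st["tcp_rot"]@T[:3,3]+st["position"]
    return m["K"],d,Rw,C
def rays(c,uv):
    p=cv2.undistortPoints(np.array(uv,float).reshape(-1,1,2),c[0],c[1]).reshape(-1,2)
    return np.c_[p,np.ones(len(p))]@c[2].T
def onz(c,uv,z):
    r=rays(c,uv); return c[3]+r*((np.asarray(z)-c[3][2])/r[:,2])[:,None]
def tri(views):  # [(cam,uv)]
    A=np.zeros((3,3));b=np.zeros(3)
    for c,uv in views:
        r=rays(c,[uv])[0]; r/=np.linalg.norm(r); P=np.eye(3)-np.outer(r,r); A+=P;b+=P@c[3]
    return np.linalg.solve(A,b)
def proj(c,P):
    P=(np.atleast_2d(P)-c[3])@c[2]; return cv2.projectPoints(P,np.zeros(3),np.zeros(3),c[0],c[1])[0].reshape(-1,2)
def snap(name,fn=None):
    c=cam(name); im=arm.read_camera(name)
    if fn: cv2.imwrite("pics/"+fn,im[:,:,::-1])
    return c,im
def down(yaw):  # tool y axis at angle yaw+90deg; tool x = (cos yaw, sin yaw)
    a=np.cos(yaw);b=np.sin(yaw); return np.array([[a,b,0],[b,-a,0],[0,0,-1.]])
def mask(im,lo,hi): return cv2.inRange(cv2.cvtColor(im,cv2.COLOR_RGB2HSV),lo,hi)
def boxes(c,im,zlid=0.042,amin=150):
    """(centre xy, yaw) of each green box: green lid outline at lid height, direction from white collar/red plug."""
    g=mask(im,(50,120,60),(75,255,255)); r=mask(im,(0,120,90),(6,255,255))|mask(im,(174,120,90),(180,255,255))
    out=[]
    for q in cv2.findContours(cv2.morphologyEx(g,cv2.MORPH_CLOSE,np.ones((5,5))),0,2)[0]:
        if cv2.contourArea(q)<amin: continue
        w=onz(c,q.reshape(-1,2),zlid)[:,:2]
        (cx,cy),(a,b),_=R=cv2.minAreaRect((w*1000).astype(np.float32))
        out.append((np.array([cx,cy])/1000,sorted((a,b)),R))
    rp=[onz(c,[np.mean(np.argwhere(l==i)[:,::-1],0)],0.046)[0,:2] for n,l in [cv2.connectedComponents(r)] for i in range(1,n) if (l==i).sum()>=2]
    return out,rp
E
python3 - <<'E'
from h import *
c,im=snap("top")
o,rp=boxes(c,im)
for b in o: print(b[0].round(3),np.round(b[1]))
print(np.round(rp,3))
# rough points
for n,uv,z in [("head",(199,193),.185),("bedfrontL",(190,268),.008),("bedfrontR",(224,268),.008),("knob",(144,241),.247),("caseL",(343,258),.076),("caseR",(413,261),.076),("hingeL",(346,200),.076),("hingeR",(417,200),.076),("glass",(260,162),.0),("spice",(300,161),.0)]: print(n,onz(c,[uv],z)[0].round(3))
for i,(x,y,w,h) in enumerate([(130,140,130,140),(330,140,110,130)]):
    k=cv2.resize(im[y:y+h,x:x+w],None,fx=4,fy=4,interpolation=3); cv2.imwrite(f"pics/crop{i}.png",k[:,:,::-1])
E
```

```text
[ 0.332 -0.117] [60. 95.]
[0.435 0.004] [ 54. 148.]
[ 0.539 -0.038] [ 53. 151.]
[0.635 0.016] [ 55. 150.]
[0.722 0.112] [45. 49.]
[[ 0.916 -0.13 ]
 [ 0.637  0.078]
 [ 0.642 -0.552]
 [ 0.544  0.025]
 [ 0.45  -0.055]
 [ 0.323  0.207]
 [ 0.334  0.069]
 [ 0.31  -0.416]
 [ 0.198  0.391]]
head [0.606 0.266 0.185]
bedfrontL [0.409 0.327 0.008]
bedfrontR [0.411 0.223 0.008]
knob [0.466 0.389 0.247]
caseL [ 0.443 -0.135  0.076]
caseR [ 0.438 -0.339  0.076]
hingeL [ 0.614 -0.141  0.076]
hingeR [ 0.618 -0.351  0.076]
glass [0.744 0.124 0.   ]
spice [ 0.749 -0.001  0.   ]
```

```bash
python3 - <<'E'
import cv2,numpy as np
a=cv2.imread("pics/crop0.png");b=cv2.imread("pics/crop1.png")
h=max(a.shape[0],b.shape[0]); f=lambda k:cv2.copyMakeBorder(k,0,h-k.shape[0],0,0,0)
k=np.hstack([f(a),f(b)]); print(k.shape); cv2.imwrite("pics/both.png",cv2.resize(k,(800,int(k.shape[0]*800/k.shape[1]))))
E
```

```text
(560, 960, 3)
```

View pics/both.png

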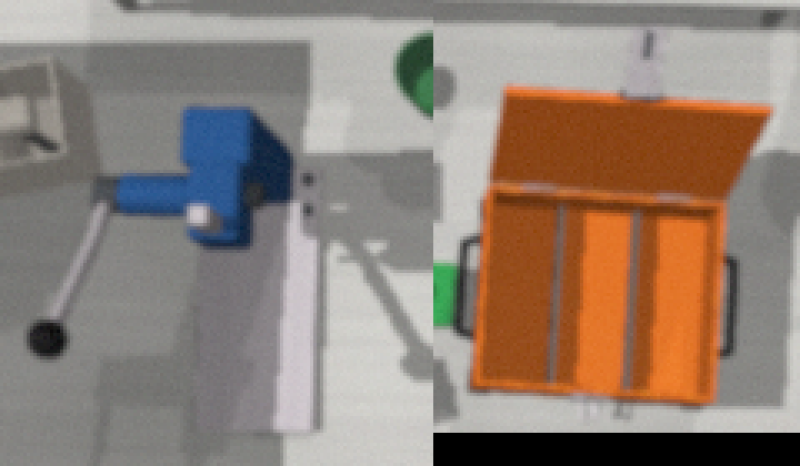

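Boxes at (0.435,0.004), (0.539,-0.038) and (0.635,0.016). The red plug locations confirm the choice and its heading. The crop shows the press bed along world x, and the hasp pointing away behind the open lid. Next: close wrist views of the press and the case.

```bash
python3 - <<'E'
from h import *
p=arm.get_state()["position"]; 
arm.line_to(p+[0,0,.17])
arm.goto([.42,.27,.30],down(np.pi)); arm.hold(.3)
c,im=snap("wrist","w_press.png"); print(c[3].round(3), proj(c,[.57,.273,.068]).round())
arm.goto([.42,-.24,.36],down(np.pi)); arm.hold(.3)
c,im2=snap("wrist","w_case.png"); print(c[3].round(3),arm.get_state()["time_s"])
np.savez("v.npz",**{})
import pickle
cv2.imwrite("pics/w2.png",cv2.resize(np.vstack([im,im2]),None,fx=.625,fy=.625,interpolation=3)[:,:,::-1])
E
```

```text
[0.354 0.271 0.442] [[320. 342.]]
[ 0.354 -0.239  0.502] 5.225
```

View pics/w2.png

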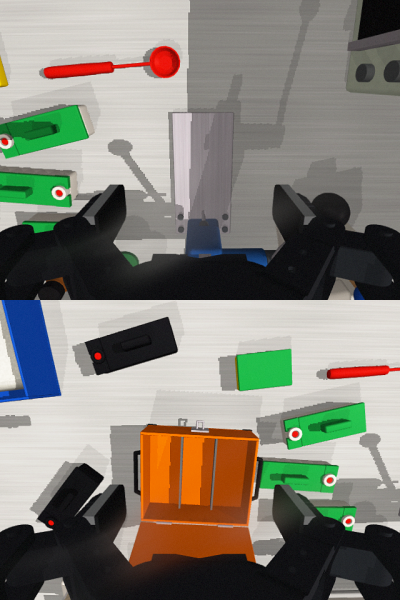

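The wrist views show the press bed with the head at (203,235), the case seen from above, and boxes with red plugs. The gripper hides the image bottom. I'll crop the pin region and fit the edges.

```bash
python3 - <<'E'
import cv2
a=cv2.imread("pics/w_press.png")[280:420,230:420]
b=cv2.imread("pics/w_case.png")[180:400,190:440]
a=cv2.resize(a,(760,560),interpolation=3)
cv2.imwrite("pics/cp.png",a)
b=cv2.resize(b,None,fx=2.7,fy=2.7,interpolation=3); cv2.imwrite("pics/cc.png",b)
E
```

```text
(no output)
```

View pics/cp.png

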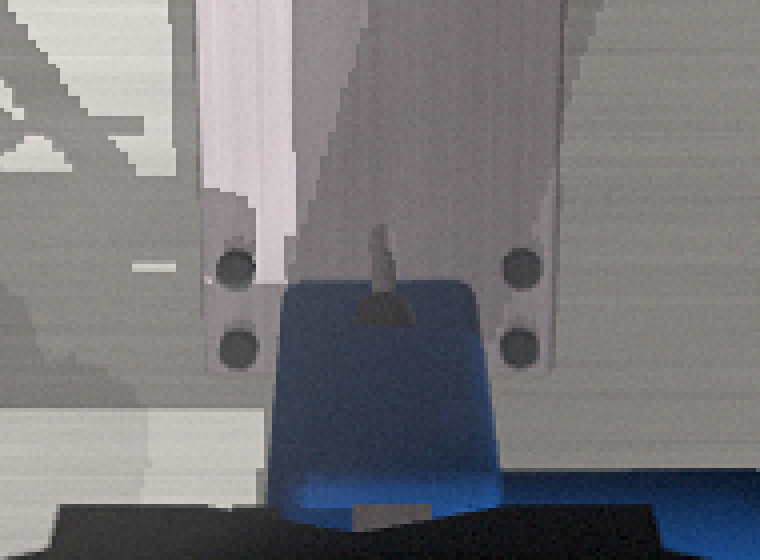

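View pics/cc.png

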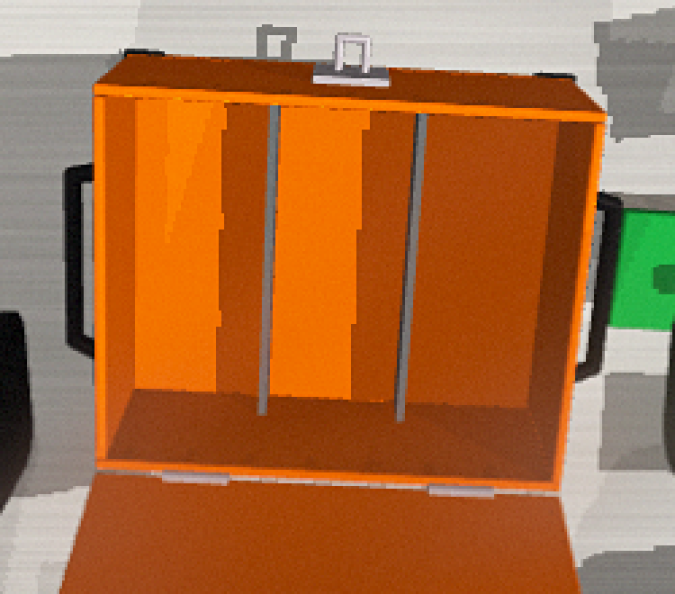

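The pin tip is at crop (379,231), above the bed, with the four bolts symmetric about it. The case rim corners are at crop (95,85), (605,112), (97,468) and (560,494).

```bash
python3 - <<'E'
from h import *
def wc(x,y,z):
    m=arm.camera_model("wrist");T=m["tool_from_camera"];R=down(np.pi)
    return m["K"],np.array([m["k1"],0,0,0,0.]),R@T[:3,:3],R@T[:3,3]+[x,y,z]
c=wc(.42,.27,.30); c=(c[0],c[1],c[2],c[3])
f=lambda u,v:(230+u/4,280+v/4)
print("pin",onz(c,[f(379,231)],.068)[0])
im=cv2.imread("pics/w_press.png")
B=onz(c,[(273.6,179),(374,179),f(197,0),f(563,0),f(207,372),f(552,371)],.008)[:,:2];print("bed\n",B.round(4))
for a,b in [(0,4),(1,5),(2,4),(3,5)]:
    d=B[a]-B[b];print("yaw",np.degrees(np.arctan2(-d[1],-d[0])))
d=B[5]-B[4];print("rear",np.degrees(np.arctan2(-d[0],d[1])))
c=wc(.42,-.24,.36)
g=lambda u,v:(190+u/2.7,180+v/2.7)
Q=onz(c,[g(95,85),g(605,112),g(97,468),g(560,494)],.076)[:,:2];print(Q.round(4),Q.mean(0))
for a,b in [(0,1),(2,3),(0,2),(1,3),(0,3),(1,2)]: print(np.linalg.norm(Q[a]-Q[b]).round(4),np.degrees(np.arctan2(*(Q[b]-Q[a])[::-1])).round(2))
E
```

```text
pin [0.56488897 0.27762889 0.068     ]
bed
 [[0.405  0.2215]
 [0.4048 0.3317]
 [0.5232 0.2249]
 [0.5231 0.3324]
 [0.6485 0.2249]
 [0.6481 0.3337]]
yaw 0.7920224813391173
yaw 0.4596031702188605
yaw -0.003176927104885332
yaw 0.5751600099247582
rear 0.23903932907583678
[[ 0.4397 -0.3419]
 [ 0.4507 -0.1331]
 [ 0.6159 -0.3518]
 [ 0.6289 -0.1418]] [ 0.53380102 -0.24215438]
0.2091 87.0
0.2104 86.44
0.1764 -3.21
0.1784 -2.78
0.2754 46.61
0.274 -52.93
```

Pin at (0.565, 0.278), press yaw about 0.4°. Case centre (0.534, -0.242), yaw -3.1°. I'll write the pick/press/pack routines and do box A up to the bed, then check plug against pin.

```bash
cat >> h.py <<'E'
PIN=np.array([.565,.2778]); PY=.007
CASE=np.array([.5338,-.2422]); CY=-.054
D=.074; ZG=.046
def u(y): return np.array([np.cos(y),np.sin(y)])
def xyz(p,z): return np.array([p[0],p[1],z])
def find():
    """all boxes out of the case seen from above: (plug xy, dir)"""
    o,rp=boxes(*snap("top")); res=[]
    for ctr,(a,b),_ in o:
        if not(47<a<62 and 135<b<160): continue
        p=min(rp,key=lambda q:abs(np.linalg.norm(q-ctr)-.062)+ (np.linalg.norm(q-ctr)>.08))
        rect=cv2.boxPoints(_)/1000; e=max([rect[1]-rect[0],rect[2]-rect[1]],key=np.linalg.norm)
        y=np.arctan2(e[1],e[0]); y=y if u(y)@(p-ctr)>0 else y+np.pi
        res.append((p,(y+np.pi)%(2*np.pi)-np.pi,ctr))
    return res
def redat(exp,z):
    c,im=snap("wrist")
    r=mask(im,(0,120,70),(7,255,255))|mask(im,(173,120,70),(180,255,255))
    n,l,s,ce=cv2.connectedComponentsWithStats(r)
    pts=[onz(c,[ce[i]],z)[0,:2] for i in range(1,n) if s[i,4]>8]
    return min(pts,key=lambda q:np.linalg.norm(q-exp)) if pts else None
def pick(plug,d,flip):
    """grip the rib; flip: tool x opposite to box x"""
    ty=d+(np.pi if flip else 0)
    t=plug-D*u(d); arm.gripper_to(.5)
    arm.goto(xyz(t,.25),down(ty)); arm.hold(.25)
    p=redat(plug,.046); print("plug top/wrist",plug.round(4),p.round(4))
    if np.linalg.norm(p-plug)<.015: plug=p
    t=plug-D*u(d)
    arm.line_to(xyz(t,.10),speed=.3); arm.line_to(xyz(t,ZG),speed=.1,guard=8)
    arm.gripper_to(0,40); arm.hold(.1); s=arm.get_state(); print("grip",s["gripper_width"].round(3),s["position"].round(4),s["grasp_force"])
    arm.line_to(xyz(t,.18),speed=.3)
def tobed(flip):
    """box onto the bed with its plug short of / under the pin; leaves it released"""
    ty=PY+(np.pi if flip else 0); at=lambda s:PIN-(D+s)*u(PY)
    arm.goto(xyz(at(.065),.18),down(ty)); arm.line_to(xyz(at(.065),ZG+.012),speed=.2)
    if not flip:
        arm.line_to(xyz(at(.065),ZG+.0085),speed=.03,guard=6); arm.gripper_to(.5)
        arm.line_to(xyz(at(.065),.15),speed=.3); arm.goto(xyz(at(.065),.15),down(PY+np.pi))
        arm.line_to(xyz(at(.065),ZG+.009),speed=.2,guard=8); arm.gripper_to(0,40)
        arm.line_to(xyz(at(.065),ZG+.012),speed=.1)
    arm.line_to(xyz(at(0),ZG+.012),speed=.12); arm.line_to(xyz(at(0),ZG+.0085),speed=.03,guard=6)
    arm.gripper_to(.5); arm.line_to(xyz(at(0),.13),speed=.3)
def look():
    arm.goto([.42,.27,.30],down(np.pi)); arm.hold(.25)
    p=redat(PIN,.054); print("plug-pin",(p-PIN).round(4)); return p
E
python3 - <<'E'
from h import *
b=find(); print([(p.round(3),round(float(d),3)) for p,d,c in b])
p,d,_=min(b,key=lambda q:q[2][0]); pick(p,d,True); tobed(True); look(); print(arm.get_state()["time_s"])
c,im=snap("wrist"); cv2.imwrite("pics/a1.png",cv2.resize(im[240:420,220:440],None,fx=3,fy=3,interpolation=3)[:,:,::-1])
E
```

```text
[(array([ 0.45 , -0.055]), -1.334), (array([0.544, 0.025]), 1.505), (array([0.637, 0.078]), 1.555)]
plug top/wrist [ 0.4499 -0.0553] [ 0.4492 -0.0559]Traceback (most recent call last):
  File "<stdin>", line 3, in <module>
  File "h.py", line 71, in pick
    arm.gripper_to(0,40); arm.hold(.1); s=arm.get_state(); print("grip",s["gripper_width"].round(3),s["position"].round(4),s["grasp_force"])
                                                                        ^^^^^^^^^^^^^^^^^^^^^^^^
AttributeError: 'float' object has no attribute 'round'
```

```bash
sed -i 's/s\["gripper_width"\].round(3)/s["gripper_width"]/' h.py; python3 - <<'E'
from h import *
s=arm.get_state(); print(s["gripper_width"],s["position"],s["grasp_force"],s["wrist_force"])
arm.line_to(xyz(s["position"],.18),speed=.3)
tobed(True); look(); print(arm.get_state()["time_s"])
c,im=snap("wrist"); cv2.imwrite("pics/a1.png",cv2.resize(im[240:420,220:440],None,fx=3,fy=3,interpolation=3)[:,:,::-1])
E
```

```text
0.1543445300539573 [0.43238199 0.01597963 0.0469863 ] 40.61758875846863 [-0.9828411  -0.23343606  5.6000801 ]
plug-pin [-0.0003  0.001 ]
14.7167
```

View pics/a1.png

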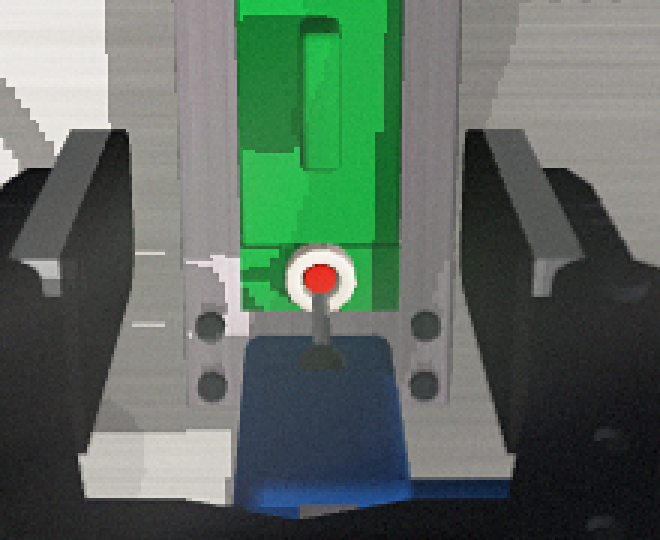

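The plug at crop (320,278) is right in line with the pin tip at (320,297), on the bed and within about 1 mm. Now the lever.

```bash
cat >> h.py <<'E'
def lever():
    def k(phi,dz=0):
        x,z=.030-.160*np.cos(phi),.155+.160*np.sin(phi)
        q=PIN+x*u(PY)+.110*u(PY+np.pi/2); return xyz(q,z+.0165+dz)
    arm.gripper_to(0); P=.613
    arm.goto(k(P,.05),down(np.pi)); arm.line_to(k(P,.003),speed=.2)
    for a in (.2,.4,.6): arm.line_to(k(P-a),speed=.15)
    h=arm.line_to(k(P-.8,-.008),speed=.06,guard=25); arm.hold(.3)
    s=arm.get_state(); print("lever end",h,s["position"][2]-k(P-.8)[2],s["wrist_force"].round(1))
    for a in (.5,.2): arm.line_to(k(P-a),speed=.25)
    arm.line_to(k(P,.05),speed=.25)
def repick():
    t=PIN-D*u(PY); b=PIN-(D+.09)*u(PY); arm.gripper_to(.5)
    arm.goto(xyz(b,.22),down(PY+np.pi)); arm.line_to(xyz(t,.13),speed=.3); arm.line_to(xyz(t,ZG+.009),speed=.15,guard=8)
    arm.gripper_to(0,40); s=arm.get_state(); print("regrip",s["gripper_width"],s["grasp_force"])
    arm.line_to(xyz(t,ZG+.012),speed=.1); arm.line_to(xyz(b,ZG+.013),speed=.2); arm.line_to(xyz(b,.20),speed=.3)
def pack(slot):
    c=CASE+(.062-D)*u(CY)+slot*.068*u(CY+np.pi/2)
    arm.goto(xyz(c,.20),down(CY+np.pi)); arm.line_to(xyz(c,.13),speed=.25)
    h=arm.line_to(xyz(c,ZG+.005),speed=.08,guard=10); arm.hold(.1); s=arm.get_state(); print("placed",h,s["position"].round(4),c.round(4),s["wrist_force"].round(1))
    arm.gripper_to(.28); arm.line_to(xyz(c,.13),speed=.2); arm.line_to(xyz(c,.2),speed=.3)
E
python3 - <<'E'
from h import *
lever(); print(arm.get_state()["time_s"]); look()
c,im=snap("wrist"); cv2.imwrite("pics/a2.png",cv2.resize(im[240:420,220:440],None,fx=3,fy=3,interpolation=3)[:,:,::-1])
E
```

```text
lever end True -0.001107608819025413 [-2.1 -1.3  6.4]
19.375
plug-pin [-0.0259 -0.2487]
```

View pics/a2.png

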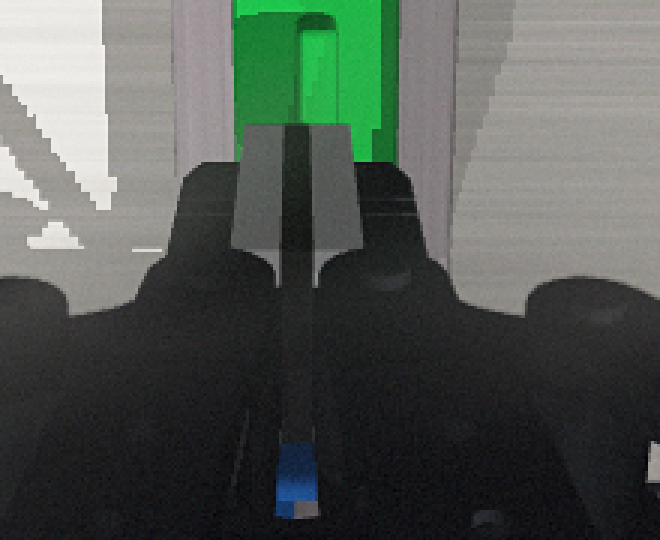

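The shut fingers hide the plug. I'll open them, look again, then regrip and pack.

```bash
python3 - <<'E'
from h import *
arm.gripper_to(.5); look()
c,im=snap("wrist"); cv2.imwrite("pics/a3.png",cv2.resize(im[240:420,220:440],None,fx=3,fy=3,interpolation=3)[:,:,::-1])
repick(); pack(1); print(arm.get_state()["time_s"])
E
```

```text
plug-pin [-0.0027  0.0008]
regrip 0.1493612493979773 41.78939402103424
placed True [ 0.5245 -0.1733  0.0536] [ 0.5255 -0.1737] [ 0.5 -0.1  4.2]
29.3833
```

View pics/a3.png

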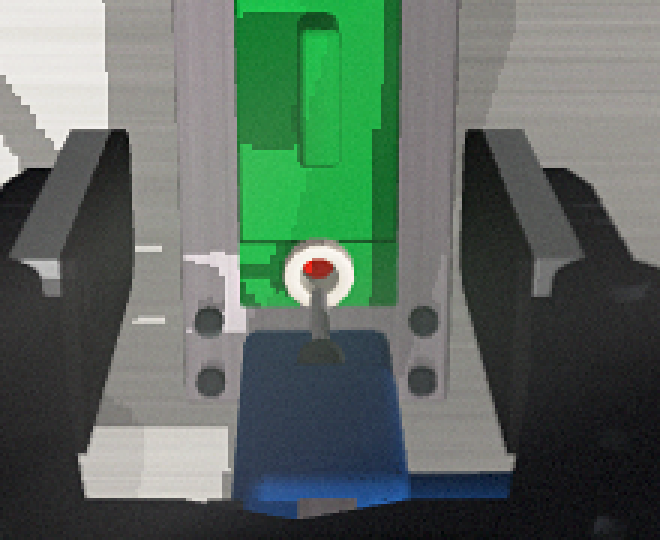

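The plug now sits deep in its well (dark red, crop (318,267)). It is fully home, and box A is packed. Next B and C, each with an alignment gate.

```bash
cat > two.py <<'E'
from h import *
import sys
def run(slot):
    arm.gripper_to(.5); arm.goto([.42,.27,.30],down(np.pi))
    b=[q for q in find() if q[2][1]>-.13 and q[2][1]<.2]; print([(p.round(3),round(float(d),3)) for p,d,c in b])
    p,d,_=min(b,key=lambda q:q[2][0]); flip=d<0
    pick(p,d,flip)
    if arm.get_state()["gripper_width"]<.1: sys.exit("no grip")
    tobed(flip); e=look()-PIN
    if abs(e[0])>.003 or abs(e[1])>.003: sys.exit("misaligned")
    lever(); repick(); pack(slot); print(arm.get_state()["time_s"])
E
python3 -c "
from two import *
run(0)"
```

```text
[(array([0.544, 0.025]), 1.503), (array([0.637, 0.078]), 1.554)]
plug top/wrist [0.5441 0.0246] [0.5432 0.0229]
grip 0.15256948573058732 [ 0.539  -0.051   0.0471] 43.151262402534485
plug-pin [-0.0034  0.0007]misaligned
```

The plug is 3.4 mm short of the pin. Regrip and nudge it forward.

```bash
cat >> two.py <<'E'
def nudge(e):
    t=PIN-D*u(PY); b=t-.09*u(PY); arm.gripper_to(.5)
    arm.goto(xyz(b,.22),down(PY+np.pi)); arm.line_to(xyz(t,.13),speed=.3); arm.line_to(xyz(t,ZG+.009),speed=.15,guard=8)
    arm.gripper_to(0,40); t=t-e; arm.line_to(xyz(t,ZG+.011),speed=.1); arm.line_to(xyz(t,ZG+.0085),speed=.03,guard=6)
    arm.gripper_to(.5); arm.line_to(xyz(t,.13),speed=.3); return look()-PIN
E
sed -i 's/    if abs(e\[0\]).*/    if max(abs(e))>.003: e=nudge(e)\n    if max(abs(e))>.003: sys.exit("misaligned")/' two.py
python3 -c "
from two import *
e=nudge(np.array([-.0034,.0007]))
if max(abs(e))<.003:
    lever(); arm.gripper_to(.5); look(); repick(); pack(0)
print(arm.get_state()['time_s'])"
```

```text
plug-pin [-0.0003 -0.0004]
lever end True -0.001118807226937052 [-1.5 -1.3  6.8]
plug-pin [-0.0025 -0.0006]
regrip 0.15405204539314096 46.11971855163574
placed True [ 0.5209 -0.2416  0.0534] [ 0.5218 -0.2416] [-0.3  0.   6. ]
64.875
```

```bash
python3 -c "
from two import *
run(-1)
c,im=snap('top'); arm.goto([.38,-.0,.36],down(np.pi)); arm.hold(.3); c,im=snap('top'); c2,im2=snap('scene')
np.savez('tv.npz',im=im,im2=im2)
a=cv2.resize(im[140:280,320:460],(560,560),interpolation=3); cv2.imwrite('pics/c_top.png',a[:,:,::-1])
b=cv2.resize(im2[245:385,250:400],(600,560),interpolation=3); cv2.imwrite('pics/c_scene.png',b[:,:,::-1])
"
```

```text
[(array([0.637, 0.078]), 1.555)]
plug top/wrist [0.637  0.0784] [0.6365 0.0767]
grip 0.1483885106779959 [0.6361 0.0027 0.0472] 43.390873074531555
plug-pin [0.0028 0.0008]
lever end True -0.0011088911873122775 [-2.1 -1.1  7. ]
regrip 0.15193537352390546 43.99320065975189
placed True [ 0.5183 -0.3102  0.1171] [ 0.5181 -0.3095] [-1.8 -0.1  0.2]
94.525
```

C was released too early, at TCP z 0.117. Look before doing anything else.

```bash
python3 - <<'E'
import cv2,numpy as np
a=cv2.imread("pics/c_top.png");b=cv2.imread("pics/c_scene.png")
cv2.imwrite("pics/c_both.png",cv2.resize(np.hstack([a,b]),(800,386)))
E
```

```text
(no output)
```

View pics/c_both.png

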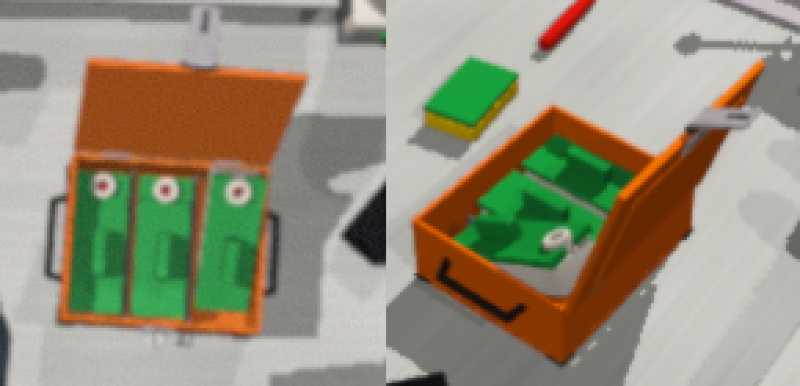

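Boxes A and B lie flat. C sits cocked in its compartment with the plug end high, at crop (237,190). It probably caught on the side rim. I'll take a close wrist view and triangulate its plug.

```bash
python3 - <<'E'
from h import *
arm.gripper_to(1.0)
arm.goto([.40,-.27,.33],down(np.pi)); arm.hold(.3)
c,im=snap("wrist","c_w.png"); ct,it=snap("top")
def reds(im,a):
    r=mask(im,(0,120,60),(7,255,255))|mask(im,(173,120,60),(180,255,255)); n,l,s,ce=cv2.connectedComponentsWithStats(r); return [ce[i] for i in range(1,n) if s[i,4]>=a]
W=reds(im,6); T=reds(it,2)
for w in W:
    for t in T:
        P=tri([(c,w),(ct,t)]); e=np.linalg.norm(proj(c,P)[0]-w)
        if e<2.5 and 0<P[2]<.12: print(w.round(),t.round(),P.round(4),e.round(2))
x0,y0=proj(c,[[.53,-.25,.06]])[0]; print(x0,y0)
cv2.imwrite("pics/c_w2.png",cv2.resize(im[190:410,200:430],None,fx=2.7,fy=2.7,interpolation=3)[:,:,::-1])
E
```

```text
[393. 354.] [356. 207.] [ 0.6001 -0.1755  0.0412] 0.27
334.33203055739705 308.5133631064889
```

View pics/c_w2.png

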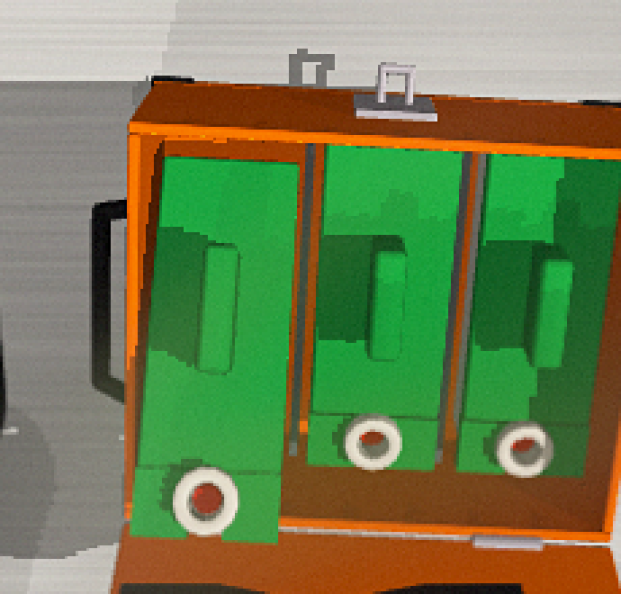

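C's far end rides on the hinge-side rim while its front end is down inside. PnP on its known points (lid corners, rib, collar) gives the pose for a regrasp.

```bash
cat > pnp.py <<'E'
from h import *
def pose(c,uv,ob):
    ok,rv,tv=cv2.solvePnP(np.array(ob,float),np.array(uv,float),c[0],c[1])
    R=cv2.Rodrigues(rv)[0]; err=cv2.projectPoints(np.array(ob,float),rv,tv,c[0],c[1])[0].reshape(-1,2)-uv
    return c[2]@R,c[2]@tv.ravel()+c[3],err
E
python3 - <<'E'
from pnp import *
c=cam("wrist")
ob=np.array([(-75,-29,42),(-75,29,42),(75,-29,42),(75,29,42),(-37,-7,64),(-37,7,64),(13,-7,64),(13,7,64),(62,0,48)])/1000
uv=np.array([(162,157),(299,163),(133,535),(279,543),(208,245),(239,246),(198,370),(232,374),(206,501)])/2.7+[200,190]
R,t,e=pose(c,uv,ob); print(R.round(3),t.round(4),e.round(1).tolist())
cr=u(CY); M=np.array([cr,u(CY+np.pi/2)])
for n,p in [("rib",(-.012,0,.058)),("plug",(.062,0,.048))]+[("b%d%d"%(i,j),(i*.075,j*.027,0)) for i in(-1,1) for j in(-1,1)]:
    w=R@np.array(p)+t; print(n,w.round(4),"case",(M@(w[:2]-CASE)).round(4))
P=tri([(c,(276.3,375.2)),(cam("top"),(405.9,208.8))]); print("tri plug",P)
E
```

```text
[[ 0.871  0.065 -0.487]
 [-0.044  0.998  0.055]
 [ 0.489 -0.026  0.872]] [ 0.5512 -0.3117  0.0415] [[0.1, 0.1], [0.2, 0.8], [-0.7, -0.5], [0.4, -1.1], [-0.9, -0.9], [0.8, -0.5], [-0.7, 0.9], [0.3, 0.1], [0.5, 0.9]]
rib [ 0.5125 -0.308   0.0862] case [-0.0177 -0.0669]
plug [ 0.5819 -0.3118  0.1137] case [ 0.0518 -0.0669]
b-1-1 [ 0.4842 -0.3354  0.0055] case [-0.0445 -0.0957]
b-11 [ 0.4877 -0.2815  0.0041] case [-0.0439 -0.0417]
b1-1 [ 0.6148 -0.3419  0.079 ] case [ 0.0863 -0.0952]
b11 [ 0.6183 -0.2881  0.0775] case [ 0.0869 -0.0412]
tri plug [ 0.5866726  -0.3132707   0.10440153]
```

C's pose is clean: pitched up 28° with its rear bottom edge on the hinge-wall rim, y centred. I'll regrip the rib square to its lid, lift, level and place it again, releasing only if it is down.

```bash
cat > fixc.py <<'E'
from h import *
def place(slot,dx=0):
    c=CASE+(.062-D+dx)*u(CY)+slot*.068*u(CY+np.pi/2)
    arm.goto(xyz(c,.20),down(CY+np.pi)); arm.line_to(xyz(c,.125),speed=.2); arm.hold(.3)
    h=arm.line_to(xyz(c,ZG+.0055),speed=.05,guard=10); arm.hold(.1); s=arm.get_state(); print("placed",h,s["position"].round(4),c.round(4),s["wrist_force"].round(1))
    if s["position"][2]>.06: return False
    arm.gripper_to(.28); arm.line_to(xyz(c,.13),speed=.2); arm.line_to(xyz(c,.2),speed=.3); return True
E
python3 - <<'E'
from fixc import *
R=np.array([[.871,.065,-.487],[-.044,.998,.055],[.489,-.026,.872]]); U,_,V=np.linalg.svd(R); R=U@V
t=np.array([.5512,-.3117,.0415]); B=lambda *p:R@np.array(p)+t
T=np.c_[-R[:,0],R[:,1],-R[:,2]]
arm.gripper_to(.3)
arm.goto(B(-.012,0,.16),T); arm.line_to(B(-.012,0,.09),speed=.2); arm.line_to(B(-.012,0,.047),speed=.06,guard=8)
arm.gripper_to(0,50); arm.hold(.1); s=arm.get_state(); print("grip",s["gripper_width"],s["grasp_force"],s["position"],B(-.012,0,.047))
p=s["position"]; arm.line_to(p+[-.015,0,.10],speed=.12)
arm.line_to(p+[-.015,0,.13],down(CY+np.pi),speed=.08)
print(place(-1,-.004), arm.get_state()["time_s"])
E
```

```text
grip 0.15029341509278826 51.47665321826935 [ 0.51800963 -0.30885232  0.07732672] [ 0.51786759 -0.30860118  0.07660481]
placed False [ 0.5144 -0.3095  0.0528] [ 0.5142 -0.3092] [-3.7  1.2  5.6]
True 107.1333
```

C is down at the same height as the others. Now the lid: straddle its edge away from the hasp and sweep it to about 0.7 rad, then picture it.

```bash
cat > lid.py <<'E'
from h import *
YO=.075
def cw(x,y,z): return xyz(CASE+x*u(CY)+y*u(CY+np.pi/2),z)
def con(th,s): return np.array([.089-s*np.cos(th)+.008*np.sin(th), .076+s*np.sin(th)+.008*np.cos(th)])
E
python3 - <<'E'
from lid import *
p=arm.get_state()["position"]; arm.line_to([p[0]-.08,p[1]+.05,.36],speed=.3)
im=arm.read_camera("top"); a=cv2.resize(im[140:280,320:460],(480,480),interpolation=3)
Y=down(CY+np.pi/2)
arm.gripper_to(1.0)
arm.goto(cw(.05,YO,.36),Y); arm.line_to(cw(.118,YO,.33),speed=.2)
print(arm.line_to(cw(.118,YO,con(1.75,.15)[1]-.018),speed=.1,guard=8))
for th in (1.75,1.55,1.35,1.15,.95,.8):
    x,z=con(th,.15); g=arm.line_to(cw(min(.118,x-.042),YO,z-.018),speed=.1); print(th,arm.get_state()["wrist_force"].round(1))
p=arm.get_state()["position"]; arm.line_to(p+[.0,0,.12],speed=.2)
print(arm.get_state()["time_s"])
arm.goto(cw(-.15,YO+.1,.36),Y)
b=arm.read_camera("scene")[200:360,270:400]; b=cv2.resize(b,(390,480),interpolation=3)
a2=arm.read_camera("top")
cv2.imwrite("pics/l1.png",cv2.resize(np.hstack([a,b]),(790,436))[:,:,::-1])
E
```

```text
False
1.75 [ 0.2  0.6 -0.2]
1.55 [-1.1 -0.4  0.2]
1.35 [ 0.1 -0.5 -0.3]
1.15 [ 0.5  0.7 -0.2]
0.95 [-0.2  0.2 -0.3]
0.8 [-0.5  0.3  1. ]
115.5667
```

View pics/l1.png

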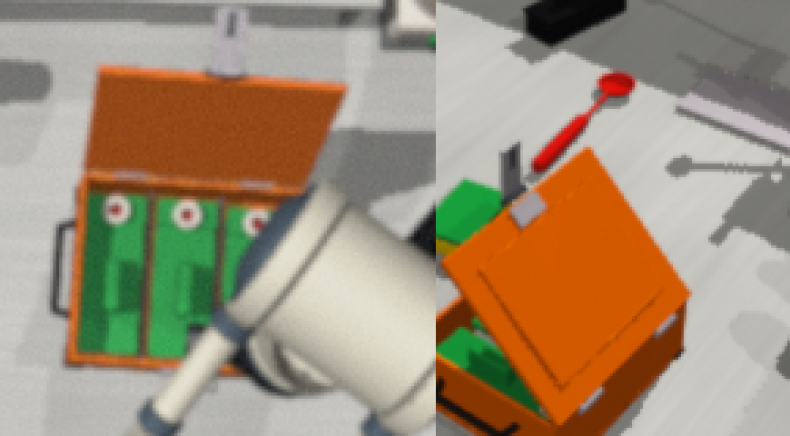

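C is level with the others, and the lid is at about 0.7 rad with the hasp standing square from it at (512,170). Next: press the lid shut, then swing the hasp.

```bash
python3 - <<'E'
from lid import *
Y=down(CY+np.pi/2); arm.gripper_to(0)
x,z=con(.85,.165); arm.goto(cw(x-.01,YO,z+.06),Y)
for th in (.8,.6,.4,.2,.05):
    x,z=con(th,.165); arm.line_to(cw(x,YO,z),speed=.1)
x,z=con(0,.165); g=arm.line_to(cw(x,YO,z-.004),speed=.04,guard=20); arm.hold(.3)
s=arm.get_state(); print("lid",g,s["position"].round(4),s["wrist_force"].round(1))
arm.line_to(cw(x,YO,.17),speed=.2)
H=down(CY+np.pi)
arm.goto(cw(-.045,0,.17),H); arm.line_to(cw(-.045,0,.102),speed=.2)
for x,z in [(-.10,.102),(-.125,.10),(-.145,.10)]: arm.line_to(cw(x,0,z),speed=.08); print(arm.get_state()["wrist_force"].round(1))
arm.line_to(cw(-.15,0,.15),speed=.2); arm.line_to(cw(-.13,0,.15),speed=.2)
print(arm.line_to(cw(-.13,0,.045),speed=.08,guard=12),arm.get_state()["position"].round(4),arm.get_state()["time_s"])
w=arm.read_camera("scene")[230:360,230:400]; w2=arm.read_camera("wrist")
cv2.imwrite("pics/h1.png",np.hstack([cv2.resize(w,(400,306),interpolation=3),cv2.resize(w2,(400,306),interpolation=3)])[:,:,::-1])
E
```

```text
lid True [ 0.4632 -0.1636  0.0845] [-1.1  1.2  5.9]
[-0.2 -0.3  0.1]
[ 0.8  0.1 -0.3]
[-0.8  0.1  0. ]
False [ 0.4042 -0.2353  0.0453] 127.5167
```

View pics/h1.png

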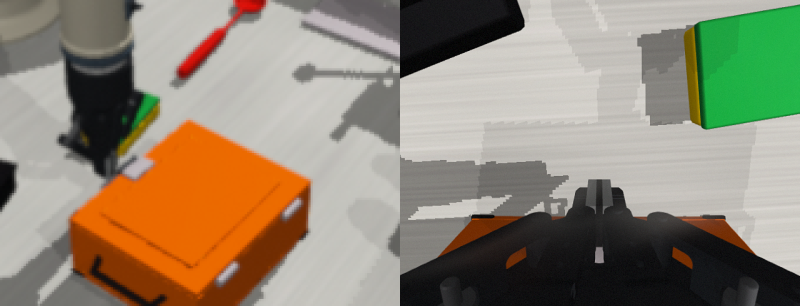

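The lid is shut, and the strap is under the fingers at (120,170), past horizontal. Now push it flat with the fingers straddling the staple.

```bash
python3 - <<'E'
from lid import *
arm.gripper_to(.18)
arm.line_to(cw(-.125,0,.036),speed=.08)
g=arm.line_to(cw(-.099,0,.034),speed=.04,guard=12); arm.hold(.3); s=arm.get_state()
M=np.array([u(CY),u(CY+np.pi/2)]); print(g,(M@(s["position"][:2]-CASE)).round(4),s["position"][2],s["wrist_force"].round(1))
arm.line_to(cw(-.16,0,.034),speed=.15); arm.line_to(cw(-.17,0,.36),speed=.3); arm.goto(cw(-.17,.0,.38),down(CY+np.pi)); arm.hold(.3)
c,im=snap("wrist"); uv=proj(c,[cw(-.095,0,.05)])[0].astype(int); print(uv)
k=im[max(uv[1]-70,0):uv[1]+80,uv[0]-100:uv[0]+100]; w=arm.read_camera("top")[150:280,320:450]
cv2.imwrite("pics/h2.png",np.hstack([cv2.resize(k,(440,400),interpolation=3),cv2.resize(w,(360,400),interpolation=3)])[:,:,::-1]); print(arm.get_state()["time_s"])
E
```

```text
True [-0.1071  0.0003] 0.033145129418717875 [-0.5  0.7  0.1]
[317 248]
131.3917
```

View pics/h2.png

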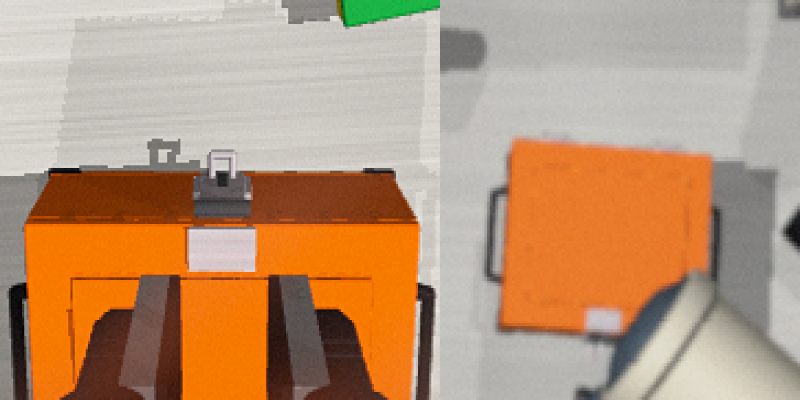

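The strap hangs over the catch with the staple through its slot at (222,165). The last push ended with little residual force, so I'll make one more confirming push.

```bash
python3 - <<'E'
from lid import *
H=down(CY+np.pi); M=np.array([u(CY),u(CY+np.pi/2)])
arm.gripper_to(.21); arm.line_to(cw(-.16,0,.2),H,speed=.3); arm.line_to(cw(-.16,0,.03),speed=.2); arm.line_to(cw(-.115,0,.03),speed=.1); arm.hold(.3)
for x in (-.108,-.106,-.104,-.102,-.100,-.098):
    g=arm.line_to(cw(x,0,.030),speed=.02,guard=14); arm.hold(.15); s=arm.get_state(); print(x,g,(M@(s["position"][:2]-CASE)).round(4),s["wrist_force"].round(1))
    if g or abs(s["wrist_force"][0])>6: break
arm.line_to(cw(-.16,0,.03),speed=.15); arm.line_to(cw(-.17,0,.36),speed=.3); arm.hold(.3)
c,im=snap("wrist"); uv=proj(c,[cw(-.095,0,.05)])[0].astype(int)
cv2.imwrite("pics/h3.png",cv2.resize(im[max(uv[1]-60,0):uv[1]+40,uv[0]-60:uv[0]+60],(600,500),interpolation=3)[:,:,::-1]); print(arm.get_state()["time_s"])
E
```

```text
-0.108 False [-0.1081  0.    ] [-0.4 -0.5 -0.3]
-0.106 False [-1.059e-01 -1.000e-04] [-0.3 -0.3  0.1]
-0.104 False [-0.1053 -0.0002] [-6.3  0.   1.7]
137.8333
```

View pics/h3.png

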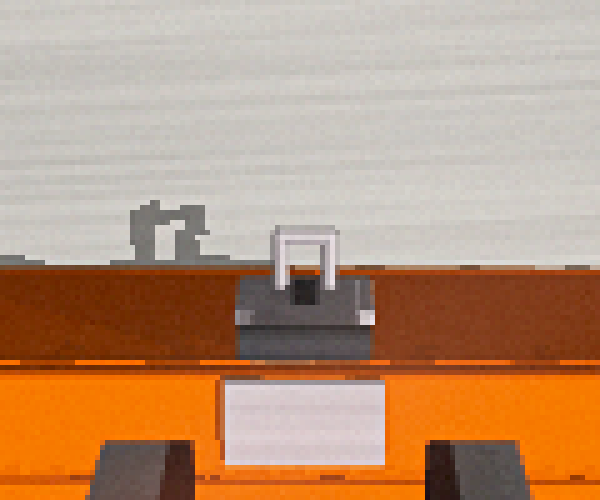

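The strap came to a firm stop at the expected flat position (contact at case x -0.105). The picture shows it flat on the front with the staple through it at (305,260). Handing in.

```bash
python3 -c "
from station import arm
print(arm.close_job())"
```

```text
the job is handed in; nothing more can be done
None
```

I handed the job in at about 138 s with all three boxes pressed and packed flat in the case, the lid shut and the hasp flat over the catch; no verdict came back. One box first caught on the case rim when I placed it, so I picked it up again and set it down flat. I saw only the first box's plug clearly home; for the other two I went by the lever reaching its stop.

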